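# Stand the capacitor cans in their holder cups

### The job

Pick out the four dark capacitor cans on the bench and stand each one upright, terminals up, in the white holder cup of its own size: the smallest can in the smallest cup, and so on up to the largest can in the largest cup. Lower each can onto the floor of its cup rather than dropping it, and leave the solder reel and the flux bottle standing where they are.

Things in the scene. Friction and masses are not known exactly. Their poses are not given: they have to be found in the camera images.
- can_small: the smallest of the four capacitor cans: upright dark-sleeved cylinder, diameter 24 mm, height 46 mm, plus two brass terminal studs 4 mm high on its top, about 30 g, loose, standing on the bench. Origin: centre of its underside; z up along its axis (terminals at +z).
- can_medium: the second smallest of the four capacitor cans: upright dark-sleeved cylinder, diameter 32 mm, height 56 mm, plus two brass terminal studs 4 mm high on its top, about 65 g, loose, standing on the bench. Origin: centre of its underside; z up along its axis (terminals at +z).
- can_large: the second largest of the four capacitor cans: upright dark-sleeved cylinder, diameter 41 mm, height 68 mm, plus two brass terminal studs 4 mm high on its top, about 125 g, loose, standing on the bench. Origin: centre of its underside; z up along its axis (terminals at +z).
- can_huge: the largest of the four capacitor cans: upright dark-sleeved cylinder, diameter 51 mm, height 82 mm, plus two brass terminal studs 4 mm high on its top, about 230 g, loose, standing on the bench. Origin: centre of its underside; z up along its axis (terminals at +z).
- cup_small: the smallest of the four holder cups, for the smallest can: a shallow round white cup, inner diameter 38 mm, outer 46 mm, rim 15 mm above the bench, inner floor 5 mm above the bench, on a square plywood base 58 mm wide and 3 mm thick; fixed to the bench. Origin: centre of its underside, at bench height; z up.
- cup_medium: the second smallest of the four holder cups, for the second smallest can: a shallow round white cup, inner diameter 46 mm, outer 54 mm, rim 15 mm above the bench, inner floor 5 mm above the bench, on a square plywood base 66 mm wide and 3 mm thick; fixed to the bench. Origin: centre of its underside, at bench height; z up.
- cup_large: the second largest of the four holder cups, for the second largest can: a shallow round white cup, inner diameter 55 mm, outer 63 mm, rim 15 mm above the bench, inner floor 5 mm above the bench, on a square plywood base 75 mm wide and 3 mm thick; fixed to the bench. Origin: centre of its underside, at bench height; z up.
- cup_huge: the largest of the four holder cups, for the largest can: a shallow round white cup, inner diameter 65 mm, outer 73 mm, rim 15 mm above the bench, inner floor 5 mm above the bench, on a square plywood base 85 mm wide and 3 mm thick; fixed to the bench. Origin: centre of its underside, at bench height; z up.
- solder_reel: bystander: reel of solder wire standing on its flange, diameter 56 mm, height 42 mm, grey flanges, loose. Origin: centre of its underside; z up.
- flux_bottle: bystander: white plastic flux bottle with a cap, diameter 42 mm, height 90 mm, loose, upright. Origin: centre of its underside; z up.

How it is judged:
At the end, for the whole second after the job is handed in: Each of the four cans stands upright (within 0.08 rad) on the floor of the cup of its own size rank (underside 2 to 9 mm above the cup's underside, axis within 10 mm of the cup's centre), at rest and released; the solder reel and flux bottle were neither moved over 25 mm nor tipped (horizontal distance between can_small and cup_small below 0.01 m and z of can_small in the frame of cup_small between 0.002 and 0.009 m and angle between each of can_small, can_medium, can_large, can_huge's own z axis and vertical below 0.08 rad and linear speed of each of can_small, can_medium, can_large, can_huge below 0.02 m/s and angular speed of each of can_small, can_medium, can_large, can_huge below 0.2 rad/s and horizontal distance between can_medium and cup_medium below 0.01 m and z of can_medium in the frame of cup_medium between 0.002 and 0.009 m and horizontal distance between can_large and cup_large below 0.01 m and z of can_large in the frame of cup_large between 0.002 and 0.009 m and horizontal distance between can_huge and cup_huge below 0.01 m and z of can_huge in the frame of cup_huge between 0.002 and 0.009 m); the robot touches nothing.
It fails at once if a can falls freely with its underside more than 40 mm above the bench (dropped or thrown) ((contact force between can_small and anything else below 0.01 N and height (world z) of can_small above 0.04 m) or (contact force between can_medium and anything else below 0.01 N and height (world z) of can_medium above 0.04 m) or (contact force between can_large and anything else below 0.01 N and height (world z) of can_large above 0.04 m) or (contact force between can_huge and anything else below 0.01 N and height (world z) of can_huge above 0.04 m)).
It fails at once if the solder reel is moved more than 25 mm or tipped over (distance of solder_reel from where it was at the start of the episode above 0.025 m or angle between solder_reel's own z axis and vertical above 0.4 rad).
It fails at once if the flux bottle is moved more than 25 mm or tipped over (distance of flux_bottle from where it was at the start of the episode above 0.025 m or angle between flux_bottle's own z axis and vertical above 0.4 rad).
It also fails if it takes over 90 s, if anything falls off the work surface, if the arm or the gripper's body presses on something with over 40 N, if the wrist force passes 120 N, or if a joint passes its speed limit or range.

### The arm

A 6-joint arm with a two-finger parallel gripper is mounted at the origin on the work surface. World frame = base frame: x ahead of the robot, y to its left, z up, the work surface at z = 0. Lengths are in m, angles in rad, forces in N, time in s.
With the tool pointing down it reaches from about 0.375 to 0.9 m from the base axis. Payload 3.1 kg.
Tool frame: the origin (TCP) lies midway between the tips of the shut fingers; the grasp point (between the pads) lies 19 mm behind it; z points along the fingers, y is the line along which they close (so a half turn about z gives the same grasp; the last joint's range is limited). The gripper opens to 87 mm and grips with 3 to 60 N. Pads are 19 mm wide; open, the fingers measure 117 mm over their backs; the gripper's body (75 mm by 190 mm) begins 51 mm behind the grasp point.
Start: joints at [-1.438, 0.527, 1.433, -0, 1.181, -0.178], TCP at [0.192, -0.595, 0.223] pointing down, gripper open.
Joint ranges: [-3.08, 3.08], [-0.75, 2.2], [0.22, 2.44], [-1.43, 4.57], [0, 2.65], [-2.85, 2.85]. Speed limits (rad/s): [2.79, 2.79, 3.14, 3.14, 3.14, 3.14].

### API

Orientations are given as a unit quaternion [x, y, z, w].
In Python, from rig import get_obs, cams, job gives the robot as it stands.
- The arm moves only by the tool servo_tool, never from a script. Its argument "moves" is text: rows parted by semicolons, each of 5 numbers parted by spaces: the shift along the tool's x, y, z in m, then the turn about the tool's z in degrees, then the finger opening in m, from 0 to 0.087. In form: dx dy dz spin claw; .... A call has 1 to 10 rows; each row is the pose to reach, as a shift and turn from the pose commanded when the call began, along the tool's axes at that moment; what a row does not reach only later rows make up. A row lasts 1/12 s, in which the tool goes at most 41.7 mm and 7.16 degrees, less where a joint would pass 70% of its speed; a pose out of reach is approached as far as the arm can. A call with a gripper value outside its range is refused whole. The fingers move at their own pace and stop on an object; "grip_force" is the grip in N (left out, the last holds). Time passes only in rows, so rows that repeat a pose let the fingers close. It gives the time, the measured TCP pose, the force, the opening and the grip force at its end, in the units of the state.
- get_obs(): the state, without advancing time (a new reading comes with each control period).
- cams.camera(name): name is "side" or "top"; returns the picture (384x512x3 uint8, blue, green, red); there is no depth.
- cams.camera_model(name): a dict with "fx", "fy", "cx", "cy" (pixels), "R" (3x3) and "t" (3): a world point X has camera coordinates R X + t. Camera axes: x right, y down, z forward; pixel columns grow to the right and rows downward; lengths in m; the calibration is good to about 2 mm. A picture is of the moment at which its call begins. camera_model takes no time and is no camera call.
- job.hand_in(): hands the job in; it is judged then, once.
The state is a dict: "time": time; "q": joint angles; "joint_velocities": joint speeds; "joint_torque": joint torques, N m; "position": TCP position; "tool_rot": TCP orientation; "ft_force": force on the tool from outside, world axes, zero at the start; "moment": the same for the moment, N m; "grip_width": finger opening in m; "grip_force": force on a finger pad.
Only numpy, scipy, OpenCV 4.12 (cv2) and the standard library are available. Lean on these libraries where they do the work, as an engineer would, in place of code of your own. Each camera call takes 0.05 s, during which the arm holds its last target. There are 200 camera calls.

## Working session

There is one attempt and no reset: what is moved stays moved. The work goes in short steps, Python scripts to look and compute and a tool call to move; the robot and the scene stay as the last step left them, time stands still between calls to the robot, and variables do not carry over. Pictures are saved under pics/ and viewed, at most 14 in all, crops included, and the job is handed in when it is done.

Besides the shell and the picture viewer there is one more tool, called as a command line: name --argument value ..., lists and objects as JSON in quotes. servo_tool: Moves the arm, as the interface text tells. Its arguments: {"type":"object","properties":{"moves":{"type":"string"},"grip_force":{"type":"number"}},"required":["moves"]}

```bash
mkdir -p pics; python3 - <<'E'
from rig import get_obs,cams
import cv2,numpy as np
o=get_obs();print({k:np.round(v,3).tolist() for k,v in o.items()})
for n in("top","side"):
    cv2.imwrite(f"pics/{n}0.png",cams.camera(n))
    m=cams.camera_model(n);print(n,{k:np.round(v,3).tolist() for k,v in m.items()}, -np.array(m["R"]).T@m["t"])
E
```

```text
{'time': 0.0, 'q': [-1.438, 0.528, 1.434, -0.0, 1.181, -0.179], 'joint_velocities': [-0.002, 0.0, 0.0, 0.001, -0.001, 0.001], 'joint_torque': [-0.001, -44.005, -17.659, 0.063, 0.058, -0.0], 'position': [0.192, -0.594, 0.222], 'tool_rot': [0.988, 0.155, 0.0, -0.001], 'ft_force': [0.929, -0.439, 0.59], 'moment': [-0.006, 0.005, -0.02], 'grip_force': 0.0, 'grip_width': 0.087}
top {'fx': 433.612, 'fy': 433.612, 'cx': 261.594, 'cy': 188.174, 'R': [[0.0, -1.0, -0.016], [-0.996, 0.001, -0.088], [0.088, 0.016, -0.996]], 't': [0.012, 0.552, 0.915]} [ 0.46998491 -0.00358894  0.95966415]
side {'fx': 369.914, 'fy': 369.914, 'cx': 261.256, 'cy': 191.203, 'R': [[0.979, -0.202, -0.001], [-0.142, -0.685, -0.715], [0.144, 0.7, -0.699]], 't': [-0.552, 0.108, 0.791]} [ 0.44227919 -0.59198188  0.62994383]
```

View pics/top0.png

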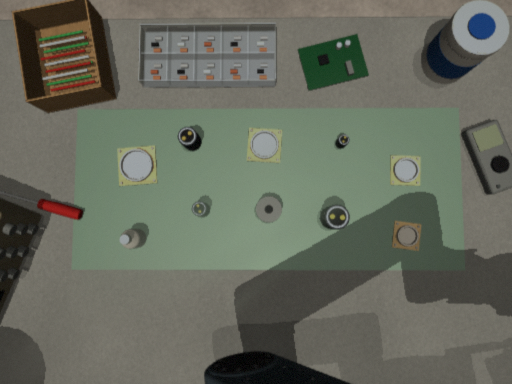

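View pics/side0.png

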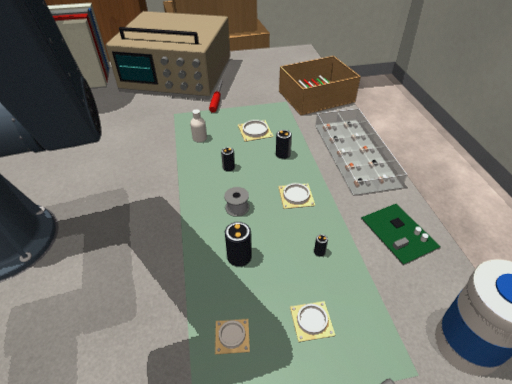

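Top view: cups at (137,165), (264,145), (405,170), (406,235). Cans at (188,137), (342,140), (201,208), (336,216). Reel at (268,209), bottle at (129,239). The side view shows the same layout. Next I'll zoom in on the can tops.

```bash
python3 - <<'E'
import cv2,numpy as np
t=cv2.imread("pics/top0.png");s=cv2.imread("pics/side0.png")
def c(i,x,y,r=24):return cv2.resize(i[y-r:y+r,x-r:x+r],(192,192),interpolation=cv2.INTER_NEAREST)
a=np.hstack([c(t,*p) for p in[(188,137),(342,140),(201,208),(336,216)]])
b=np.hstack([c(s,*p) for p in[(284,143),(321,244),(228,158),(238,243)]])
d=np.hstack([c(t,*p) for p in[(137,165),(264,145),(405,170),(406,235)]])
cv2.imwrite("pics/crop.png",np.vstack([a,b,d]))
E
```

```text
(no output)
```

View pics/crop.png

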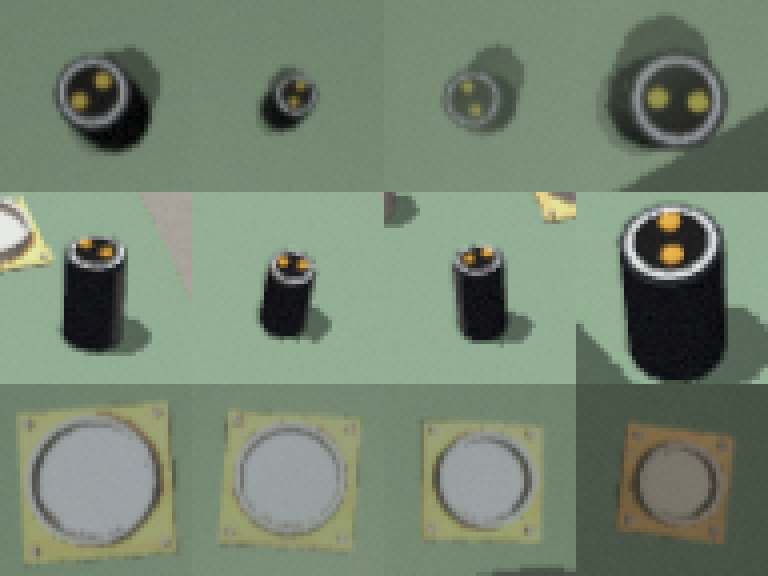

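The crops show the brass studs and plywood bases clearly in both views, so I'll mask those by hue and triangulate.

```bash
cat > h.py <<'E'
import cv2,numpy as np
from rig import cams
M={n:cams.camera_model(n) for n in("top","side")}
def P(n):
    m=M[n];K=np.array([[m["fx"],0,m["cx"]],[0,m["fy"],m["cy"]],[0,0,1]])
    return K@np.c_[m["R"],m["t"]]
def tri(a,b):
    X=cv2.triangulatePoints(P("top"),P("side"),np.float64(a).reshape(2,1),np.float64(b).reshape(2,1)).ravel();return X[:3]/X[3]
def plane(n,p,z):
    m=M[n];R=np.array(m["R"]);c=-R.T@m["t"]
    d=R.T@[(p[0]-m["cx"])/m["fx"],(p[1]-m["cy"])/m["fy"],1];return c+d*(z-c[2])/d[2]
def proj(n,X):
    p=P(n)@np.r_[X,1];return p[:2]/p[2]
def mask(im,c,r,smin=90):
    h=cv2.cvtColor(im,cv2.COLOR_BGR2HSV);m=cv2.inRange(h,(8,smin,40),(33,255,255))
    k=np.zeros_like(m);cv2.circle(k,(int(c[0]),int(c[1])),r,255,-1);return m&k
def studs(im,c,r):   # midpoint of the two brass blobs
    m=mask(im,c,r);n,l,s,ce=cv2.connectedComponentsWithStats(m)
    i=1+np.argsort(-s[1:,4])[:2];return ce[i].mean(0),s[i,4].tolist()
def base(im,c,r):
    m=mask(im,c,r,60);pts=cv2.findNonZero(m);h=cv2.approxPolyDP(cv2.convexHull(pts),4,True)[:,0].astype(float)
    return h,pts
E
python3 - <<'E'
from h import *
t=cv2.imread("pics/top0.png");s=cv2.imread("pics/side0.png")
for n,a,b,H in[("small",(342,140),(321,238),50),("medium",(201,208),(228,151),60),("large",(188,133),(284,134),72),("huge",(337,216),(238,234),86)]:
    (p,A),(q,B)=studs(t,a,12),studs(s,b,14);X=tri(p,q)
    print("can",n,A,B,X.round(4),"top@H",plane("top",p,H/1e3).round(4)[:2],"side@H",plane("side",q,H/1e3).round(4)[:2])
for n,a,b in[("small",(406,235),(232,336)),("medium",(405,170),(312,320)),("large",(264,145),(296,195)),("huge",(137,165),(255,130))]:
    r=[]
    for im,nm,c,rad in((t,"top",a,30),(s,"side",b,30)):
        h,_=base(im,c,rad)
        W=np.array([plane(nm,x,.003)[:2] for x in h]);
        w=cv2.minAreaRect(W.astype(np.float32)*1000);r.append((len(h),np.round(w[0],1),np.round(w[1],1)))
    x,y=[v[1]/1e3 for v in r]
    X=tri(proj("top",[*x,.003]),proj("side",[*y,.003]))
    print("cup",n,r,X.round(4))
E
```

```text
can small [15] [9, 8] [ 0.6538 -0.1631  0.0486] top@H [ 0.6539 -0.1629] side@H [ 0.6527 -0.1642]
can medium [4, 3] [9, 7] [0.5067 0.1421 0.0599] top@H [0.507  0.1421] side@H [0.5063 0.1419]
can large [21, 21] [26] [0.6591 0.1676 0.0702] top@H [0.6587 0.1672] side@H [0.6584 0.1651]
can huge [27, 23] [36, 29] [ 0.4891 -0.1411  0.0853] top@H [ 0.4898 -0.141 ] side@H [ 0.4881 -0.1416]
cup small [(4, array([ 449.1, -303.5]), array([59.2, 56.7])), (4, array([ 450.5, -304.2]), array([58.3, 57.1]))] [ 0.4497 -0.3038  0.0023]
cup medium [(4, array([ 594.2, -304.7]), array([63.6, 60.4])), (4, array([ 593.1, -304.7]), array([66.2, 64. ]))] [ 0.5938 -0.3047  0.0029]
cup large [(4, array([652.3,   7.2]), array([69.2, 70.6])), (4, array([648.8,   4.5]), array([72.3, 72.9]))] [ 0.6516  0.0074 -0.    ]
cup huge [(4, array([605.5, 289.1]), array([79.1, 80.6])), (4, array([622.6, 291. ]), array([116.1,  87.3]))] [0.6122 0.2877 0.0053]
```

```bash
python3 - <<'E'
from h import *
from rig import get_obs
t=cv2.imread("pics/top0.png");s=cv2.imread("pics/side0.png")
out=[]
for im,nm,c,rad in((t,"top",(137,165),30),(s,"side",(255,130),19)):
    h,_=base(im,c,rad);W=np.array([plane(nm,x,.003)[:2] for x in h])
    w=cv2.minAreaRect(W.astype(np.float32)*1000);print(nm,len(h),np.round(w[0],1),np.round(w[1],1));out.append(np.array(w[0])/1e3)
print(tri(proj("top",[*out[0],.003]),proj("side",[*out[1],.003])).round(4))
# second cue: white disc (cup rim, z=15mm) in top view
hs=cv2.cvtColor(t,cv2.COLOR_BGR2HSV)
for n,c,r in(("small",(406,235),15),("medium",(405,170),15),("large",(264,145),17),("huge",(137,165),20)):
    m=mask(t,c,34,60);cs,_=cv2.findContours(m,cv2.RETR_CCOMP,cv2.CHAIN_APPROX_NONE)
    cs=sorted(cs,key=cv2.contourArea)[-2];(e,ax,_)=cv2.fitEllipse(cs)
    print(n,"disc@3mm",plane("top",e,.006)[:2].round(4),np.round(np.array(ax)*.95/433.6,4))
for n,c,H in(("reel",(268,209),.042),("bottle",(125,240),.09)):print(n,plane("top",c,H).round(3))
x,y,z,w=get_obs()["tool_rot"];print("yaw",np.degrees(2*np.arctan2(y,x)))
E
```

```text
top 4 [605.5 289.1] [79.1 80.6]
side 4 [605.4 289.8] [81.8 87.3]
[0.6053 0.2889 0.0037]
small disc@3mm [ 0.4501 -0.3058] [0.0468 0.0503]
medium disc@3mm [ 0.572  -0.3271] [0.0118 0.0274]
large disc@3mm [ 0.639  -0.0259] [0.006  0.0208]
huge disc@3mm [0.5668 0.3251] [0.0069 0.0069]
reel [ 0.506 -0.003  0.042]
bottle [0.443 0.284 0.09 ]
yaw 17.86516156811837
```

servo_tool --moves "0.035 -0.0165 0.004 3 0.087; 0.07 -0.033 0.008 6 0.087; 0.105 -0.0495 0.012 9 0.087; 0.14 -0.066 0.016 12 0.087; 0.175 -0.0825 0.02 15 0.087; 0.21 -0.099 0.024 17.8 0.087; 0.245 -0.1155 0.028 17.8 0.087; 0.28 -0.132 0.032 17.8 0.087; 0.315 -0.1485 0.036 17.8 0.087; 0.35 -0.165 0.04 17.8 0.087" --grip_force 25

```text
time: 0.93
position: [0.4752, -0.3287, 0.182]
tool_rot: [1.0, 0.001, -0.0, -0.0]
ft_force: [0.5, -1.3, -0.5]
grip_width: 0.0871
grip_force: 0.0
```

servo_tool --moves "0.027 -0.025 0.01 0 0.087; 0.054 -0.05 0.02 0 0.087; 0.08 -0.074 0.03 0 0.087; 0.107 -0.099 0.04 0 0.087; 0.134 -0.124 0.05 0 0.087; 0.16 -0.148 0.06 0 0.087; 0.178 -0.165 0.07 0 0.087; 0.178 -0.165 0.08 0 0.087; 0.178 -0.165 0.1 0 0.06; 0.178 -0.165 0.1 0 0.06"

```text
time: 1.77
position: [0.649, -0.1637, 0.0783]
tool_rot: [1.0, 0.001, -0.004, -0.002]
ft_force: [-1.7, 0.6, -0.7]
grip_width: 0.0801
grip_force: 0.0
```

servo_tool --moves "0 0 0 0 0.06; 0 0 0 0 0.06; 0 0 0 0 0.06"

```text
time: 2.02
position: [0.6524, -0.1663, 0.0837]
tool_rot: [1.0, 0.0, 0.001, 0.0]
ft_force: [0.1, -0.3, 0.3]
grip_width: 0.0633
grip_force: 0.0
```

servo_tool --moves "0.001 -0.003 0.016 0 0.05; 0.001 -0.003 0.032 0 0.05; 0.001 -0.003 0.048 0 0.05; 0.001 -0.003 0.06 0 0.05; 0.001 -0.003 0.065 0 0.05; 0.001 -0.003 0.065 0 0.05; 0.001 -0.003 0.065 0 0.015; 0.001 -0.003 0.065 0 0.015; 0.001 -0.003 0.065 0 0.015; 0.001 -0.003 0.065 0 0.015"

```text
time: 2.85
position: [0.6537, -0.1625, 0.0185]
tool_rot: [1.0, 0.001, 0.001, 0.0]
ft_force: [-0.3, -0.5, -0.1]
grip_width: 0.0309
grip_force: 0.0
```

servo_tool --moves "0 0 0 0 0.015; 0 0 0 0 0.015; 0 0 0 0 0.015; 0 0 0 0 0.015; 0 0 0 0 0.015"

```text
time: 3.27
position: [0.6535, -0.1624, 0.0182]
tool_rot: [1.0, 0.001, 0.0, 0.0]
ft_force: [0.0, -0.5, 4.8]
grip_width: 0.0234
grip_force: 25.0
```

servo_tool --moves "0 0 -0.015 0 0.015; 0 0 -0.035 0 0.015; -0.02 0.014 -0.055 0 0.015; -0.05 0.035 -0.06 0 0.015; -0.08 0.056 -0.06 0 0.015; -0.11 0.077 -0.06 0 0.015; -0.14 0.098 -0.06 0 0.015; -0.17 0.119 -0.06 0 0.015; -0.19 0.132 -0.06 0 0.015; -0.204 0.141 -0.06 0 0.015"

```text
time: 4.1
position: [0.4469, -0.3046, 0.0782]
tool_rot: [1.0, -0.001, -0.0, -0.0]
ft_force: [0.5, 0.4, -0.3]
grip_width: 0.0236
grip_force: 25.0
```

servo_tool --moves "0 0 0 0 0.015; 0 0 0.01 0 0.015; 0 0 0.02 0 0.015; 0 0 0.03 0 0.015; 0 0 0.03 0 0.015; 0 0 0.03 0 0.015"

```text
time: 4.6
position: [0.4493, -0.3021, 0.0462]
tool_rot: [1.0, 0.001, -0.001, -0.001]
ft_force: [-0.2, -1.0, -0.2]
grip_width: 0.0235
grip_force: 25.0
```

servo_tool --moves "0 0.0015 0.007 0 0.015; 0 0.0015 0.013 0 0.015; 0 0.0015 0.018 0 0.015; 0 0.0015 0.021 0 0.015; 0 0.0015 0.023 0 0.015; 0 0.0015 0.0235 0 0.015; 0 0.0015 0.0235 0 0.015"

```text
time: 5.18
position: [0.4491, -0.3049, 0.0239]
tool_rot: [1.0, 0.0, -0.0, -0.0]
ft_force: [0.1, -0.3, -0.6]
grip_width: 0.0232
grip_force: 25.0
```

servo_tool --moves "0 0 0 0 0.045; 0 0 0 0 0.05; 0 0 0 0 0.05; 0 0 0 0 0.05; 0 0 0 0 0.05"

```text
time: 5.6
position: [0.4493, -0.305, 0.0242]
tool_rot: [1.0, 0.001, 0.0, 0.0]
ft_force: [0.2, 0.3, 0.2]
grip_width: 0.0465
grip_force: 0.0
```

servo_tool --moves "0 0 -0.03 0 0.05; 0 0 -0.065 0 0.087; 0 0 -0.1 0 0.087; 0.01 -0.035 -0.11 0 0.087; 0.02 -0.07 -0.11 0 0.087; 0.03 -0.105 -0.11 0 0.087; 0.04 -0.14 -0.11 0 0.087; 0.04 -0.164 -0.11 0 0.087; 0.04 -0.164 -0.1 0 0.087; 0.04 -0.164 -0.1 0 0.087"

```text
time: 6.43
position: [0.4881, -0.1391, 0.1231]
tool_rot: [1.0, 0.002, -0.001, -0.0]
ft_force: [-0.6, -0.5, -0.7]
grip_width: 0.0863
grip_force: 0.0
```

servo_tool --moves "0 0 0 0 0.087; 0 0 0 0 0.087; 0 0 0 0 0.087"

```text
time: 6.68
position: [0.4893, -0.1423, 0.1242]
tool_rot: [1.0, -0.0, 0.0, 0.0]
ft_force: [-0.5, -1.1, 0.1]
grip_width: 0.0871
grip_force: 0.0
```

```bash
python3 - <<'E'
from h import *
t=cams.camera("top");s=cams.camera("side");cv2.imwrite("pics/t1.png",t);cv2.imwrite("pics/s1.png",s)
cv2.imwrite("pics/c1.png",np.hstack([cv2.resize(t[110:290,250:450],(400,360)),cv2.resize(s[200:380,170:370],(400,360))]))
E
```

```text
(no output)
```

View pics/c1.png

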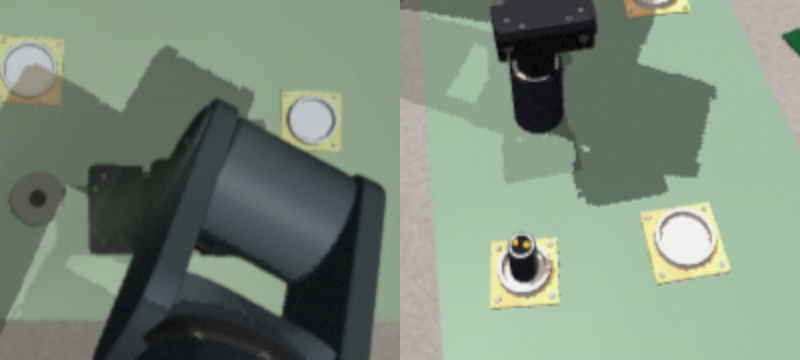

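Side crop: small can stands centred in its cup (crop ~522,265), and the gripper is over the huge can (~537,95). Next I grasp the huge can.

servo_tool --moves "0 -0.001 0.015 0 0.087; 0 -0.001 0.03 0 0.087; 0 -0.001 0.045 0 0.087; 0 -0.001 0.06 0 0.087; 0 -0.001 0.075 0 0.087; 0 -0.001 0.084 0 0.087; 0 -0.001 0.084 0 0.06; 0 -0.001 0.084 0 0.04; 0 -0.001 0.084 0 0.04; 0 -0.001 0.084 0 0.04" --grip_force 35

```text
time: 7.62
position: [0.4897, -0.1403, 0.0409]
tool_rot: [1.0, 0.0, 0.001, 0.0]
ft_force: [0.8, -0.2, -0.3]
grip_width: 0.068
grip_force: 0.0
```

servo_tool --moves "0 0 0 0 0.04; 0 0 0 0 0.04; 0 0 0 0 0.04; 0 0 0 0 0.04; 0 0 0 0 0.04"

```text
time: 8.03
position: [0.4896, -0.1403, 0.0407]
tool_rot: [1.0, 0.001, 0.001, 0.0]
ft_force: [-0.5, -1.0, 5.2]
grip_width: 0.0503
grip_force: 35.0
```

servo_tool --moves "0 0 -0.012 0 0.04; 0 0 -0.03 0 0.04; 0 0 -0.055 0 0.04; 0 0 -0.08 0 0.04; 0 0 -0.105 0 0.04; 0.003 -0.01 -0.125 0 0.04; 0.009 -0.035 -0.13 0 0.04; 0.019 -0.07 -0.13 0 0.04; 0.028 -0.105 -0.13 0 0.04; 0.038 -0.14 -0.13 0 0.04"

```text
time: 8.87
position: [0.526, 0.0017, 0.1697]
tool_rot: [1.0, -0.0, -0.001, -0.0]
ft_force: [1.2, 0.6, -2.9]
grip_width: 0.0503
grip_force: 35.0
```

servo_tool --moves "0.01 -0.035 0 0 0.04; 0.019 -0.07 0 0 0.04; 0.028 -0.105 0 0 0.04; 0.038 -0.14 0 0 0.04; 0.047 -0.175 0 0 0.04; 0.057 -0.21 0 0 0.04; 0.066 -0.245 0 0 0.04; 0.073 -0.27 0 0 0.04; 0.077 -0.285 0 0 0.04; 0.078 -0.289 0 0 0.04"

```text
time: 9.7
position: [0.6038, 0.2924, 0.1687]
tool_rot: [1.0, 0.002, -0.001, -0.0]
ft_force: [0.7, 0.3, -1.8]
grip_width: 0.0503
grip_force: 35.0
```

servo_tool --moves "0 0 0.02 0 0.04; 0 0 0.04 0 0.04; 0 0 0.06 0 0.04; 0 0 0.08 0 0.04; 0 0 0.095 0 0.04; 0 0 0.1 0 0.04; 0 0 0.1 0 0.04; 0 0 0.1 0 0.04"

```text
time: 10.37
position: [0.6045, 0.2886, 0.07]
tool_rot: [1.0, 0.0, -0.0, 0.0]
ft_force: [0.6, -0.7, -2.2]
grip_width: 0.0503
grip_force: 35.0
```

servo_tool --moves "0.001 0 0.007 0 0.04; 0.001 0 0.013 0 0.04; 0.001 0 0.018 0 0.04; 0.001 0 0.021 0 0.04; 0.001 0 0.023 0 0.04; 0.001 0 0.0242 0 0.04; 0.001 0 0.0242 0 0.04; 0.001 0 0.0242 0 0.04"

```text
time: 11.03
position: [0.6058, 0.2893, 0.046]
tool_rot: [1.0, 0.001, 0.0, -0.0]
ft_force: [-0.6, 0.4, -2.3]
grip_width: 0.0506
grip_force: 35.0
```

servo_tool --moves "0 0 0 0 0.075; 0 0 0 0 0.075; 0 0 0 0 0.075; 0 0 0 0 0.075; 0 0 0 0 0.075"

```text
time: 11.45
position: [0.6058, 0.2893, 0.0462]
tool_rot: [1.0, 0.001, 0.0, -0.0]
ft_force: [0.4, 0.6, 1.1]
grip_width: 0.0722
grip_force: 0.0
```

servo_tool --moves "0 0 -0.025 0 0.075; 0 0 -0.055 0 0.08; 0 0 -0.08 0 0.08; 0.012 0.028 -0.08 0 0.08; 0.024 0.056 -0.08 0 0.08; 0.037 0.085 -0.08 0 0.08; 0.048 0.11 -0.07 0 0.08; 0.053 0.1225 -0.06 0 0.08; 0.053 0.1225 -0.06 0 0.08; 0.053 0.1225 -0.06 0 0.08"

```text
time: 12.28
position: [0.6575, 0.1667, 0.1046]
tool_rot: [1.0, -0.0, -0.002, -0.0]
ft_force: [0.1, 1.4, -0.2]
grip_width: 0.0802
grip_force: 0.0
```

servo_tool --moves "0 0 0 0 0.08; 0 0 0 0 0.08"

```text
time: 12.45
position: [0.658, 0.1686, 0.106]
tool_rot: [1.0, 0.002, -0.0, -0.0]
ft_force: [0.2, -0.5, 0.5]
grip_width: 0.0799
grip_force: 0.0
```

```bash
python3 - <<'E'
from h import *
t=cams.camera("top");s=cams.camera("side");cv2.imwrite("pics/t2.png",t);cv2.imwrite("pics/s2.png",s)
cv2.imwrite("pics/c2.png",np.hstack([cv2.resize(t[90:270,90:290],(400,360)),cv2.resize(s[70:250,170:370],(400,360))]))
E
```

```text
(no output)
```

View pics/c2.png

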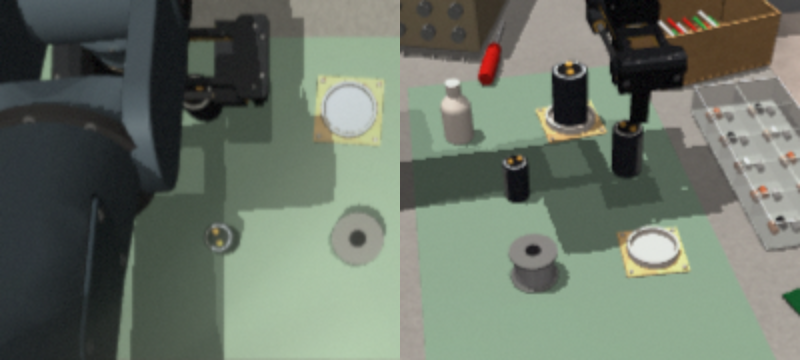

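The huge can stands upright in its cup (crop ~570,95). The bottle and reel haven't moved. Now the large can.

servo_tool --moves "0.001 0.001 0.015 0 0.08; 0.001 0.001 0.03 0 0.08; 0.001 0.001 0.045 0 0.08; 0.001 0.001 0.06 0 0.08; 0.001 0.001 0.07 0 0.08; 0.001 0.001 0.074 0 0.08; 0.001 0.001 0.074 0 0.06; 0.001 0.001 0.074 0 0.03; 0.001 0.001 0.074 0 0.03; 0.001 0.001 0.074 0 0.03" --grip_force 30

```text
time: 13.38
position: [0.6605, 0.1659, 0.033]
tool_rot: [1.0, 0.001, 0.001, -0.0]
ft_force: [-0.3, -0.7, 0.3]
grip_width: 0.0609
grip_force: 0.0
```

servo_tool --moves "0 0 0 0 0.03; 0 0 0 0 0.03; 0 0 0 0 0.03; 0 0 0 0 0.03; 0 0 0 0 0.03; 0 0 0 0 0.03"

```text
time: 13.88
position: [0.6599, 0.1658, 0.0323]
tool_rot: [1.0, 0.001, 0.0, -0.0]
ft_force: [-1.0, 0.8, 2.5]
grip_width: 0.0404
grip_force: 30.0
```

servo_tool --moves "0 0 -0.015 0 0.03; 0 0 -0.035 0 0.03; 0 0.01 -0.055 0 0.03; -0.002 0.035 -0.06 0 0.03; -0.003 0.065 -0.06 0 0.03; -0.005 0.095 -0.06 0 0.03; -0.006 0.125 -0.06 0 0.03; -0.008 0.15 -0.06 0 0.03; -0.008 0.1595 -0.06 0 0.03; -0.008 0.1595 -0.06 0 0.03"

```text
time: 14.72
position: [0.6518, 0.0037, 0.0915]
tool_rot: [1.0, -0.001, -0.0, 0.0]
ft_force: [-0.0, 0.1, -0.5]
grip_width: 0.0401
grip_force: 30.0
```

servo_tool --moves "0 0 0.01 0 0.03; 0 0 0.02 0 0.03; 0 0 0.03 0 0.03; 0 0 0.035 0 0.03; 0 0 0.035 0 0.03"

```text
time: 15.13
position: [0.6501, 0.0078, 0.0542]
tool_rot: [1.0, 0.001, -0.002, -0.0]
ft_force: [-1.2, 1.0, -1.8]
grip_width: 0.0399
grip_force: 30.0
```

servo_tool --moves "0.001 0.001 0.006 0 0.03; 0.001 0.001 0.011 0 0.03; 0.001 0.001 0.014 0 0.03; 0.001 0.001 0.016 0 0.03; 0.001 0.001 0.0168 0 0.03; 0.001 0.001 0.0168 0 0.03; 0.001 0.001 0.0168 0 0.03"

```text
time: 15.72
position: [0.6531, 0.0052, 0.0403]
tool_rot: [1.0, 0.001, 0.0, 0.0]
ft_force: [0.1, 0.1, -0.7]
grip_width: 0.0401
grip_force: 30.0
```

servo_tool --moves "0 0 0 0 0.065; 0 0 0 0 0.065; 0 0 0 0 0.065; 0 0 0 0 0.065; 0 0 0 0 0.065"

```text
time: 16.13
position: [0.653, 0.0052, 0.0403]
tool_rot: [1.0, 0.001, 0.0, 0.0]
ft_force: [0.1, -0.4, 0.1]
grip_width: 0.062
grip_force: 0.0
```

servo_tool --moves "0 0 -0.025 0 0.065; 0 0 -0.05 0 0.075; 0 0 -0.075 0 0.075; -0.026 -0.025 -0.08 0 0.075; -0.053 -0.05 -0.08 0 0.075; -0.08 -0.075 -0.08 0 0.075; -0.107 -0.1 -0.08 0 0.075; -0.13 -0.122 -0.07 0 0.075; -0.146 -0.137 -0.06 0 0.075; -0.146 -0.137 -0.06 0 0.075"

```text
time: 16.97
position: [0.5002, 0.1446, 0.0987]
tool_rot: [1.0, 0.002, -0.004, -0.0]
ft_force: [-0.7, -0.3, 0.1]
grip_width: 0.0747
grip_force: 0.0
```

servo_tool --moves "0 0 0 0 0.075; 0 0 0 0 0.075; 0 0 0 0 0.07; 0 0 0 0 0.07"

```text
time: 17.3
position: [0.5085, 0.1413, 0.1005]
tool_rot: [1.0, -0.0, 0.001, -0.0]
ft_force: [0.6, -0.1, -0.5]
grip_width: 0.0715
grip_force: 0.0
```

```bash
python3 - <<'E'
from h import *
t=cams.camera("top");s=cams.camera("side");cv2.imwrite("pics/t3.png",t);cv2.imwrite("pics/s3.png",s)
cv2.imwrite("pics/c3.png",np.hstack([cv2.resize(t[90:270,120:320],(400,360)),cv2.resize(s[90:270,170:370],(400,360))]))
E
```

```text
(no output)
```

View pics/c3.png

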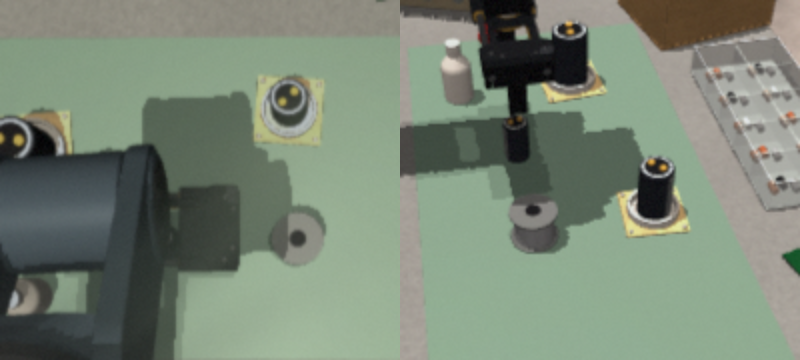

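The large can is in its cup (crop ~657,190) and the gripper is over the medium can (~517,140).

servo_tool --moves "-0.001 -0.001 0.015 0 0.07; -0.001 -0.001 0.03 0 0.065; -0.001 -0.001 0.045 0 0.065; -0.001 -0.001 0.06 0 0.065; -0.001 -0.001 0.073 0 0.065; -0.001 -0.001 0.078 0 0.065; -0.001 -0.001 0.078 0 0.05; -0.001 -0.001 0.078 0 0.02; -0.001 -0.001 0.078 0 0.02; -0.001 -0.001 0.078 0 0.02" --grip_force 25

```text
time: 18.23
position: [0.5064, 0.1431, 0.0229]
tool_rot: [1.0, 0.001, 0.001, -0.0]
ft_force: [-0.2, -0.4, 0.3]
grip_width: 0.0459
grip_force: 0.0
```

servo_tool --moves "0 0 0 0 0.02; 0 0 0 0 0.02; 0 0 0 0 0.02; 0 0 0 0 0.02; 0 0 0 0 0.02; 0 0 0 0 0.02"

```text
time: 18.73
position: [0.5061, 0.1431, 0.0226]
tool_rot: [1.0, 0.001, 0.001, 0.0]
ft_force: [0.1, 0.3, 6.2]
grip_width: 0.0317
grip_force: 25.0
```

servo_tool --moves "0 0 -0.015 0 0.02; 0 0 -0.04 0 0.02; 0 0 -0.07 0 0.02; 0 0.01 -0.095 0 0.02; 0.005 0.035 -0.1 0 0.02; 0.012 0.07 -0.1 0 0.02; 0.02 0.105 -0.1 0 0.02; 0.027 0.14 -0.1 0 0.02; 0.035 0.175 -0.1 0 0.02; 0.042 0.21 -0.1 0 0.02"

```text
time: 19.57
position: [0.5478, -0.0683, 0.1217]
tool_rot: [1.0, 0.001, -0.0, -0.0]
ft_force: [0.6, 0.1, -0.6]
grip_width: 0.0312
grip_force: 25.0
```

servo_tool --moves "0.007 0.035 0 0 0.02; 0.014 0.07 0 0 0.02; 0.021 0.105 0 0 0.02; 0.028 0.14 0 0 0.02; 0.034 0.175 0 0 0.02; 0.04 0.205 0 0 0.02; 0.044 0.225 0 0 0.02; 0.046 0.238 0 0 0.02; 0.046 0.238 0 0 0.02; 0.046 0.238 0 0 0.02"

```text
time: 20.4
position: [0.5935, -0.304, 0.1213]
tool_rot: [1.0, 0.0, -0.001, -0.001]
ft_force: [-0.5, 0.5, -0.6]
grip_width: 0.0309
grip_force: 25.0
```

servo_tool --moves "0 0 0.02 0 0.02; 0 0 0.04 0 0.02; 0 0 0.06 0 0.02; 0 0 0.07 0 0.02; 0 0 0.07 0 0.02; 0 0 0.07 0 0.02; 0 0 0.07 0 0.02"

```text
time: 20.98
position: [0.595, -0.3045, 0.0532]
tool_rot: [1.0, 0.001, 0.001, 0.0]
ft_force: [-0.0, 0.4, -0.4]
grip_width: 0.0312
grip_force: 25.0
```

Target TCP height is about 0.0276, so I lower 0.025 m.

servo_tool --moves "-0.001 0 0.007 0 0.02; -0.001 0 0.013 0 0.02; -0.001 0 0.018 0 0.02; -0.001 0 0.022 0 0.02; -0.001 0 0.0245 0 0.02; -0.001 0 0.025 0 0.02; -0.001 0 0.025 0 0.02; -0.001 0 0.025 0 0.02"

```text
time: 21.65
position: [0.5929, -0.3047, 0.0277]
tool_rot: [1.0, 0.001, -0.0, -0.0]
ft_force: [-3.3, 1.2, 6.7]
grip_width: 0.0316
grip_force: 25.0
```

servo_tool --moves "0 0 0 0 0.055; 0 0 0 0 0.055; 0 0 0 0 0.055; 0 0 0 0 0.055; 0 0 0 0 0.055"

```text
time: 22.07
position: [0.5933, -0.3048, 0.0268]
tool_rot: [1.0, 0.001, -0.0, -0.0]
ft_force: [-0.2, 1.0, -0.0]
grip_width: 0.0524
grip_force: 0.0
```

servo_tool --moves "0 0 -0.02 0 0.055; 0 0 -0.05 0 0.055; 0 0 -0.085 0 0.055; 0 0 -0.12 0 0.055; 0 0 -0.15 0 0.055; 0 0.03 -0.16 0 0.055; 0 0.065 -0.16 0 0.055; 0 0.1 -0.16 0 0.055; 0 0.135 -0.16 0 0.055; 0 0.17 -0.16 0 0.055"

```text
time: 22.9
position: [0.5933, -0.4761, 0.1872]
tool_rot: [1.0, 0.001, 0.0, 0.0]
ft_force: [0.0, -0.3, -0.3]
grip_width: 0.0549
grip_force: 0.0
```

servo_tool --moves "-0.03 0.02 0 0 0.055; -0.06 0.04 0 0 0.055; -0.09 0.06 0 0 0.055; -0.12 0.08 0 0 0.055; -0.15 0.1 0 0 0.055; -0.18 0.12 0 0 0.055; -0.18 0.12 0 0 0.055; -0.18 0.12 0 0 0.055"

```text
time: 23.57
position: [0.4114, -0.5965, 0.1868]
tool_rot: [1.0, -0.002, 0.0, -0.0]
ft_force: [-0.0, 0.9, -0.0]
grip_width: 0.0548
grip_force: 0.0
```

```bash
python3 - <<'E'
from h import *
from rig import get_obs
t=cams.camera("top");s=cams.camera("side");cv2.imwrite("pics/t4.png",t);cv2.imwrite("pics/s4.png",s)
C=dict(small=(.4497,-.3038,.055),medium=(.5937,-.3047,.065),large=(.651,.0065,.077),huge=(.6054,.289,.091))
for n,c in C.items():
    try:
        (p,A),(q,B)=studs(t,proj("top",c),11),studs(s,proj("side",c),11);print(n,A,B,(tri(p,q)-c).round(4))
    except Exception as e:print(n,e)
cv2.imwrite("pics/c4.png",np.hstack([t[:,:],s])[:, :][90:384,60:860])
print(get_obs()["position"])
E
```

```text
small [26, 16] [] [nan nan nan]
medium [34, 13] [24, 19] [0.0027 0.     0.0024]
large [17, 16] [17, 13] [ 0.0007 -0.0001 -0.0011]
huge [38, 34] [26] [ 0.0001  0.0015 -0.0017]
[ 0.41391724 -0.59450103  0.1867643 ]h.py:19: RuntimeWarning: Mean of empty slice.
  i=1+np.argsort(-s[1:,4])[:2];return ce[i].mean(0),s[i,4].tolist()
  ret = um.true_divide(
```

View pics/c4.png

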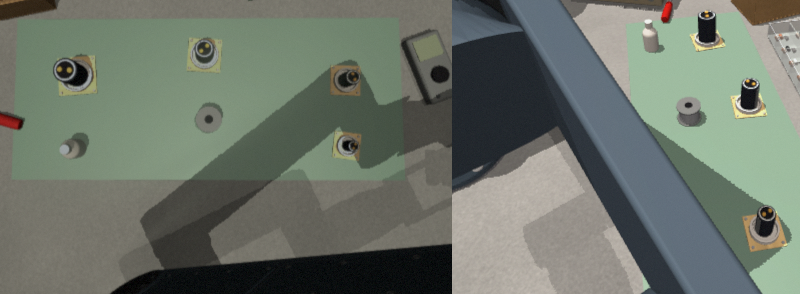

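All four cans stand upright in their cups, and the reel and bottle are where they were. The arm blocks the small can in the side view, so I'll check it with the earlier side picture and then hand in.

```bash
python3 - <<'E'
from h import *
from rig import job
t=cv2.imread("pics/t4.png");s=cv2.imread("pics/s1.png");c=(.4497,-.3038,.055)
q,B=studs(s,proj("side",c),7);p,A=studs(t,proj("top",c),5)
d=tri(p,q)-c;print(A,B,d.round(4))
if np.linalg.norm(d)<.007: print(job.hand_in())
E
```

```text
[9, 8] [16, 13] [ 0.0002 -0.0001  0.0001]
the job is handed in; nothing more can be done
None
```

All four cans are upright in the cups of their own size, the solder reel and flux bottle were not disturbed, and the job is handed in at about 24 s on the robot's clock; the verdict was not shown.

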